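# True up the bushings of a coring stand with the guide rod

## Task

On the coring stand, swing the clamp lever open, slide the guide carriage along its rail until its pointer is at the long index line (the upper bushing then stands straight over the lower one), and swing the lever fully back to clamp it. Then lift the long rod out of its block and pass it down through the upper bushing and on through the lower one. Finish while still holding the rod by its head, upright and still, its foot showing below the lower bushing but clear of the base plate, so that a colleague can tighten the bushing screws on it; do not disturb the short rod, the petri dish or the slide mailer.

Things in the scene. Friction and masses are not known exactly. Their poses are not given: they have to be found in the camera images.
- stand: the coring stand, fixed on the desk: base plate 170 x 280 mm, its top 16 mm high; origin under its centre on the desk; x to its back (away from the robot), y along the rail, z up. A bridge at the front (46 x 70 mm plate, 46 to 64 mm high) carries the lower bushing; below the bridge it is open front and back down to the base plate. No part of the stand is higher than 126 mm
- lower_bushing (a point): centre of the mouth of the fixed lower bushing, 67 mm above the desk, at stand x = -45 mm, y = +15 mm: vertical bore 13.6 mm, 21 mm long (it ends 46 mm above the desk), the top 5 mm a cone that opens to 20.7 mm; flange 29 mm across; axes as the stand's
- upper_bushing (a point): centre of the mouth of the upper bushing at the front end of the carriage's arm, 126 mm above the desk: vertical bore 13.6 mm, 25 mm long (it ends 101 mm above the desk), the top 5 mm a cone that opens to 20.7 mm; the round boss about it is 36 mm across; moves with the carriage; axes as the stand's
- bracket_grip (a point): point in the middle of the carriage's level arm, between its column and the upper bushing (50 mm behind the bushing's axis), 112 mm above the desk; the arm is 26 mm wide along the stand's y, from 103 to 121 mm high, and can be pinched from above across this width to slide the carriage; free below it down to 79 mm; moves with the carriage
- index_mark (a point): middle of the long index line with a small diamond on the graduated white strip (graduations 5 mm) that lies along the rail, 35 mm above the desk, fixed on the stand
- pointer (a point): tip of the carriage's small pointer, 37 mm above the desk over the edge of the strip; at the mark when it has the same stand y as index_mark
- carriage (a joint): guide carriage on the rail, m: 0 to 0.095, growing to the stand's +y; at 0.065 the pointer is at the index line and the bushings are in line; starts at 0 to 0.040. Unclamped it slides with about 9 N and stays where left; clamped it holds against 13 N and more
- clamp_lever (a joint): clamp lever on the carriage, rad: 0 = fully clamped (end stop; lever points to the stand's -y, along the rail), 1.25 = fully open (end stop; swung clockwise seen from above, grip towards the robot). It bites below about 0.6; stays where it is left; its grip moves with 4 to 15 N, so the unclamped carriage may shift some mm with it
- lever_grip (a point): centre of the lever's upright round black grip, 14 mm in diameter, from 87 to 116 mm above the desk (this point 101 mm), 55 mm from the lever's vertical pivot; nothing within 25 mm of it above 90 mm height but the lever itself. It moves with the lever and the carriage
- lever_pivot (a point): point on the vertical pivot axis of the lever, at the height of lever_grip; it moves with the carriage
- guide_rod_center (a point): the long steel rod, at its centre half-way up: 160 mm long, shank 12 mm in diameter, foot tapered, the top 40 mm a ringed head 16 mm in diameter (grip it there); about 0.12 kg. It stands upright in one of the two outer holes of the rod block, foot 8 mm and top 168 mm above the desk; z points to the head
- guide_rod_foot (a point): centre of the flat foot of the long rod, 80 mm below guide_rod_center
- short_rod_center (a point): a like rod only 100 mm long, too short for this stand, at its centre; it stands in the other outer hole of the block with its top 108 mm above the desk
- block_top (a point): centre of the top of the grey rod block (52 x 110 x 44 mm, fixed), 44 mm above the desk; three 13.2 mm holes 36 mm deep in a row along its y, 34 mm apart, the middle one empty; a microscope 0.6 m tall stands to its right (nearest parts 0.15 to 0.2 m away), so swing the arm in from nearer the robot
- petri_dish: petri dish 58 mm in diameter, 16 mm high, on the desk; origin at the centre of its underside
- slide_mailer: white slide mailer 34 x 84 x 15 mm on the desk; origin under its middle

How it is judged:
On the way, in this order (a step that is already met when the one before it is completed fails the run):
1. the clamp lever is swung open (value of joint clamp_lever above 0.9 rad), for 0.1 s.
2. with the lever open, the carriage stands at the mark (value of joint carriage between 0.0625 and 0.0675 m and value of joint clamp_lever above 0.8 rad), for 0.2 s.
3. the lever is swung back, the carriage still at the mark (value of joint carriage between 0.0625 and 0.0675 m and value of joint clamp_lever below 0.2 rad), for 0.2 s.
4. the long rod is in the upper bushing (horizontal distance between guide_rod_foot and upper_bushing below 0.004 m and z of guide_rod_foot in the frame of upper_bushing below -0.008 m and angle between guide_rod_center's own z axis and vertical below 0.12 rad), for 0.05 s.
At the end, for the whole second after the job is handed in: carriage within 2.5 mm of the mark, lever below 0.2 rad; the long rod, held by the fingers, still and upright within 0.06 rad, goes through both bushings (within 4 mm of their axes), its foot 3 mm or more below the lower bushing's end and 3 mm or more above the base plate (all of step 3 and horizontal distance between guide_rod_foot and lower_bushing below 0.004 m and z of guide_rod_foot in the frame of stand between 0.019 and 0.043 m and horizontal distance between guide_rod_center and upper_bushing below 0.004 m and angle between guide_rod_center's own z axis and vertical below 0.06 rad and contact force between the fingers and guide_rod above 2 N and linear speed of guide_rod below 0.02 m/s); the arm keeps its last pose, push and grip.
It fails at once if the short rod is disturbed (moved over 20 mm) (distance of short_rod_center from where it was at the start of the episode above 0.02 m).
It fails at once if the petri dish is moved over 20 mm (distance of petri_dish from where it was at the start of the episode above 0.02 m).
It fails at once if the slide mailer is moved over 20 mm (distance of slide_mailer from where it was at the start of the episode above 0.02 m).
It also fails if it takes over 72 s, if anything falls off the work surface, if the arm or the gripper's body presses on something with over 40 N, if the wrist force passes 120 N, or if a joint passes its speed limit or range.

## Robot

A 6-joint arm with a two-finger parallel gripper is mounted at the origin on a cart in front of the work surface, level with it; the furniture and walls round the work are solid. World frame = base frame: x ahead of the robot, y to its left, z up, the work surface at z = 0. Lengths are in m, angles in rad, forces in N, time in s.
With the tool pointing down it reaches from about 0.35 to 0.8 m from the base axis. Payload 7.3 kg.
Tool frame: the origin (TCP) lies between the finger pads; the fingertips stand 25 mm ahead of it and the grasp point (between the pads) lies 6 mm ahead of it (r.tip_extent is the distance from the TCP to the fingertips, in m); z points along the fingers, y is the line along which they close (so a half turn about z gives the same grasp; the last joint's range is limited). The gripper opens to 85 mm and grips with 20 to 120 N. Pads are 22 mm wide; open, the fingers measure 114 mm over their backs; the gripper's body (76 mm by 85 mm) begins 54 mm behind the grasp point. The pads swing forward as they close: fully open they stand 13 mm farther back than shut.
Start: joints at [-1.349, 0.342, 1.524, -0, 1.275, -0.146], TCP at [0.189, -0.49, 0.256] pointing down, gripper open.
Joint ranges: [-2.53, 2.53], [-0.77, 2.02], [0.04, 2.7], [-1, 4.14], [0.28, 2.66], [-3.11, 3.11]. Speed limits (rad/s): [2.57, 2.57, 3.14, 3.14, 3.14, 3.14].

## Interface

Orientations are given as a unit quaternion [x, y, z, w].
In Python, from workcell import r, command_gripper, optics gives the robot as it stands. The module is installed in compiled form; this text tells all that it offers. Calls block until the motion is done:
- r.reach(position, orientation): joint-space move of the TCP to a pose.
- r.move_straight(position, orientation=None, speed=0.15, max_force=None): straight line of the TCP; orientation=None keeps the orientation; speed is the mean speed in m/s. With max_force (N) it stops when the force on the tool has changed by that much, and returns True; else False.
- r.movej(angles): joint-space move.
- command_gripper(opening, force=None): finger opening in m; force is the grip in N (None keeps the last); returns when the fingers have stopped.
- r.hold(seconds).
- r.solve_ik(position, orientation): joint angles nearest the present ones, or None.
- r.read_state(): the state.
- optics.get_image(name): name is "side" or "top" or "wrist"; returns (picture, depth): 420x560x3 uint8, red, green, blue; 420x560 float32, m along the optical axis (not along the pixel's ray), 0 where there is no reading.
- optics.camera_model(name): a dict with "K" (3x3 intrinsics, pixels), "k1" (the pictures are not rectified: a ray, as slopes to the right and down, at radius r is drawn at 1 + k1 r^2 times it, then the intrinsics apply), "R" (3x3) and "t" (3): a world point X has camera coordinates R X + t; the wrist camera has in their place "tool_from_camera" (4x4, takes a point from camera to tool coordinates, whose origin is the TCP and whose axes are the flange's). Camera axes: x right, y down, z forward; pixel columns grow to the right and rows downward; lengths in m; the calibration is good to about 2 mm. A picture is of the moment at which its call begins: read the wrist's pose just before it. camera_model takes no time and is no camera call.
A pose or a line that the arm cannot do raises r.PlanningError and nothing moves.
- r.finish_job(): hands the job in, once; it reports no verdict.
The state is a dict: "time_s": time; "joint_positions": joint angles; "dq": joint speeds; "tau": joint torques, N m; "eef_pos": TCP position; "eef_rot": TCP orientation; "contact_force": force on the tool from outside, world axes, zero at the start; "torque": the same for the moment, N m; "grip_width": finger opening in m.
Only numpy, scipy, OpenCV 4.12 (cv2) and the standard library are available. Lean on these libraries where they do the work, as an engineer would, in place of code of your own. Each camera call takes 0.05 s, during which the arm holds its last target. There are 200 camera calls.

## Working session

There is one attempt and no reset: what is moved stays moved. The work goes in short steps, each a Python script; the robot and the scene stay as the last script left them, time stands still between calls to the robot, and variables do not carry over. Pictures are saved under pics/ and viewed, on a budget of 10 in all, crops included, one or two more only if the job needs it, and the job is handed in when it is done.

```bash
mkdir -p pics; cat > h.py <<'E'
import numpy as np, cv2
from workcell import r, command_gripper, optics
from scipy.spatial.transform import Rotation as Ro
def cam(name):
    m=optics.camera_model(name); K=np.array(m["K"])
    if name=="wrist":
        s=r.read_state(); T=np.array(m["tool_from_camera"]); Rt=Ro.from_quat(s["eef_rot"]).as_matrix()
        Rc=Rt@T[:3,:3]; c=Rt@T[:3,3]+s["eef_pos"]
    else:
        Rc=np.array(m["R"]).T; c=-Rc@np.array(m["t"])
    return K,m["k1"],Rc,c
def ray(cm,uv):
    K,k1,Rc,c=cm; k=np.array([k1,0,0,0,0],float)
    p=cv2.undistortPoints(np.array([[uv]],float),K,k,None,None,None)[0,0] if False else cv2.undistortPointsIter(np.array([[uv]],float),K,k,None,None,(3,100,1e-10))[0,0]
    return c,Rc@np.array([p[0],p[1],1.])
def onz(cm,uv,z):
    c,d=ray(cm,uv); return c+d*(z-c[2])/d[2]
def proj(cm,X):
    K,k1,Rc,c=cm
    return cv2.projectPoints(np.atleast_2d(X).astype(float),cv2.Rodrigues(Rc.T)[0],-Rc.T@c,K,np.array([k1,0,0,0],float))[0][:,0]
def cloud(cm,D):
    K,k1,Rc,c=cm; v,u=np.mgrid[0:D.shape[0],0:D.shape[1]]
    p=cv2.undistortPointsIter(np.stack([u,v],-1).reshape(-1,1,2).astype(float),K,np.array([k1,0,0,0],float),None,None,(3,100,1e-10))[:,0]
    P=np.c_[p,np.ones(len(p))]*D.reshape(-1,1)
    X=P@Rc.T+c; X[D.ravel()==0]=np.nan
    return X.reshape(*D.shape,3)
def shot(name,tag):
    cm=cam(name); I,D=optics.get_image(name)
    cv2.imwrite(f"pics/{tag}.png",I[:,:,::-1]); np.savez(f"pics/{tag}.npz",I=I,D=D,Rc=cm[2],c=cm[3],K=cm[0],k1=cm[1])
    return cm,I,D
def load(tag):
    z=np.load(f"pics/{tag}.npz"); return (z["K"],float(z["k1"]),z["Rc"],z["c"]),z["I"],z["D"]
E
python3 - <<'E'
from h import *
for n in("top","side"):
    cm,I,D=shot(n,n+"0"); print(n,cm[3],cm[2][:,2],cm[0][0,0],cm[1])
print(r.read_state(), optics.camera_model("wrist"), r.tip_extent)
a=cv2.imread("pics/top0.png");b=cv2.imread("pics/side0.png")
E
```

```text
top [0.41436218 0.0859508  1.33332449] [ 0.08621256 -0.02162789 -0.99604198] 524.297544979364 -0.008702889500370455
side [-0.10058923 -0.33954007  0.55950466] [ 0.71183842  0.46916719 -0.52265497] 462.3520072864292 -0.10996520016085262
{'time_s': 0.1, 'joint_positions': array([-1.34899180e+00,  3.42673672e-01,  1.52494772e+00, -3.51009375e-06,
        1.27539532e+00, -1.46047352e-01]), 'dq': array([ 0.00051174, -0.00145395, -0.00195222, -0.00039688,  0.00132866,
       -0.00065901]), 'tau': array([ 2.62221969e-03, -4.34445548e+01, -2.46491611e+01, -1.01523517e-04,
        4.65256831e-03,  4.49889981e-06]), 'eef_pos': array([ 0.18871891, -0.48955182,  0.25567557]), 'eef_rot': array([ 9.83132910e-01,  1.82891152e-01, -2.86416684e-05, -7.11454818e-04]), 'contact_force': array([-0.61805824, -0.94567227,  0.54753083]), 'torque': array([ 0.0076337 ,  0.0222592 , -0.00747883]), 'grip_width': 0.08541219513204995} {'K': array([[339.68449428,   0.        , 278.15377623],
       [  0.        , 339.68449428, 217.26234155],
       [  0.        ,   0.        ,   1.        ]]), 'k1': -0.0012551926351068862, 'tool_from_camera': array([[ 2.39392345e-04, -9.62309578e-01, -2.71956282e-01,
         6.89556616e-02],
       [ 9.99999867e-01,  1.05977672e-04,  5.05261301e-04,
        -4.40224933e-04],
       [-4.57396496e-04, -2.71956366e-01,  9.62309475e-01,
        -1.17397358e-01],
       [ 0.00000000e+00,  0.00000000e+00,  0.00000000e+00,
         1.00000000e+00]])} 0.025
```

View pics/top0.png

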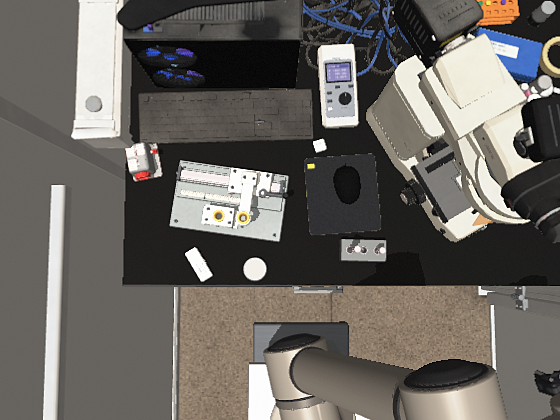

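View pics/side0.png

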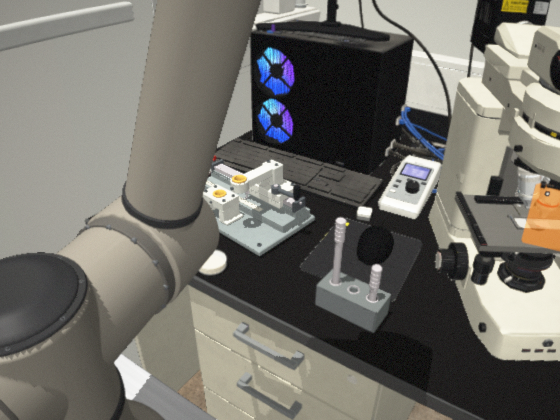

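The top view shows the stand at about (230,200), the block at (363,250), the mailer at (199,264) and the dish at (255,268). The side view shows that the long rod is the block's left (+y) rod. Next I'll get rough positions and look from close by.

```bash
cat >> h.py <<'E'
def down(a): return (Ro.from_euler('z',a)*Ro.from_euler('x',np.pi)).as_quat()
E
python3 - <<'E'
from h import *
cm,I,D=load("top0")
C=[onz(cm,p,.016)[:2] for p in [(180,160),(294,178),(283,242),(170,228)]]
c=np.mean(C,0); print("plate",np.round(C,3),c)
yd=(C[0]+C[3]-C[1]-C[2]); a=np.arctan2(-yd[0],yd[1]); print("stand yaw",a)
print("block",onz(cm,(363,250),.044),"rod",onz(cm,(352,247),.168),"short",onz(cm,(383,250),.108),"dish",onz(cm,(255,268),.016),"mailer",onz(cm,(199,264),.015))
# sight the stand
for ang in (a,):
    p=[c[0]-.06,c[1],.33]; q=down(ang)
    print(p,r.solve_ik(p,q))
    r.reach(p,q)
cm,I,D=shot("wrist","w1")
print(r.read_state()["time_s"],cm[3],cm[2][:,2])
E
```

```text
plate [[0.66  0.333]
 [0.614 0.044]
 [0.452 0.072]
 [0.487 0.355]] [0.55334259 0.20064199]
stand yaw -0.14037505020547428
block [ 0.43140064 -0.12492863  0.044     ] rod [ 0.43645371 -0.08017785  0.168     ] short [ 0.43048749 -0.16146286  0.108     ] dish [0.38729607 0.14160357 0.016     ] mailer [0.39744432 0.28123582 0.015     ]
[np.float64(0.49334258680929016), np.float64(0.20064199039124858), 0.33] [ 2.42319527e-01  3.10231834e-01  1.36665614e+00 -4.44089210e-16
  1.46470468e+00  1.95349090e+00]
2.825 [0.5617173  0.19075806 0.44727987] [-0.26919539  0.03752025 -0.96235444]
```

View pics/w1.png

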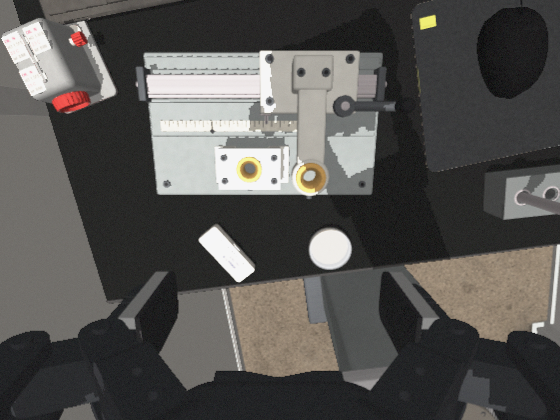

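The wrist view shows the lower bushing at (249,169), the upper one at (311,177), the mark near (212,130), the lever hub at (345,105) and its dark end near (393,105). Next I'll measure these.

```bash
python3 - <<'E'
from h import *
cm,I,D=load("w1"); X=cloud(cm,D)
hsv=cv2.cvtColor(I,cv2.COLOR_RGB2HSV)
m=cv2.inRange(hsv,(15,110,90),(35,255,255))
n,l,st,ce=cv2.connectedComponentsWithStats(m)
for i in range(1,n):
    if st[i,4]>60: print(st[i],ce[i],np.nanmedian(X[l==i],0))
# plate by depth height
z=X[...,2]
pm=((abs(z-.016)<.006)&(hsv[...,2]>100)).astype(np.uint8); pm[230:]=0;pm[:,:120]=0;pm[:,400:]=0
pts=X[pm>0][:,:2]; print("plate pts",len(pts),np.nanmedian(z[pm>0]))
# tall features: z of things
for name,p in dict(low=(249,183),up=(322,190),hub=(345,105),gend=(390,105),g2=(380,105),arm=(311,135),desk=(300,215)).items(): print(name,X[p[1],p[0]])
ys,xs=np.where(pm); rect=cv2.minAreaRect(pts.astype(np.float32)*1000); print(rect)
hi=((z>.106)&(z<.135)).astype(np.uint8)
n,l,st,ce=cv2.connectedComponentsWithStats(hi)
for i in range(1,n):
    if st[i,4]>40: print("hi",st[i],ce[i],np.nanmedian(X[l==i],0))
dark=((z>.08)&(z<.125)&(hsv[...,2]<90)).astype(np.uint8)
n,l,st,ce=cv2.connectedComponentsWithStats(dark)
for i in range(1,n):
    if st[i,4]>40: print("dark",st[i],ce[i],np.nanmedian(X[l==i],0))
cv2.imwrite("pics/crop1.png",cv2.hconcat([cv2.resize(I[80:200,150:290,::-1],None,fx=2.8,fy=2.8,interpolation=2),cv2.resize(I[80:200,290:430,::-1],None,fx=2.8,fy=2.8,interpolation=2)]))
E
```

```text
[419  15  17  15 191] [427.29842932  21.79581152] [0.64800642 0.00208516 0.00335659]
[240 160  18  19 176] [248.10795455 170.14204545] [0.51275028 0.23269672 0.0645241 ]
[299 163  27  29 436] [313.0412844  176.98853211] [0.5043077  0.16347943 0.12487646]
plate pts 8877 0.015833027771193275
low [0.49958001 0.23275408 0.0653228 ]
up [0.4919162  0.15727473 0.12153698]
hub [0.56775291 0.12327225 0.09602768]
gend [0.56154174 0.07909073 0.09488395]
g2 [0.5629278  0.08872715 0.09441856]
arm [0.54515629 0.1617843  0.12005768]
desk [ 0.43545385  0.17819301 -0.00044843]
((560.323974609375, 208.8349609375), (279.5790710449219, 272.04742431640625), 81.79290771484375)
hi [ 292   55   42  144 4440] [311.43085586 119.83445946] [0.56076032 0.16029576 0.12131545]
hi [398  98  18  16 229] [406.44104803 105.34934498] [0.55908581 0.07050265 0.11496872]
hi [   0  188   58  155 2782] [ 21.46477354 274.40294752] [0.44552657 0.48011523 0.11848746]
hi [ 62 405  24  15 255] [ 73.89019608 413.4       ] [0.26310819 0.48011475 0.11928859]
dark [346  54   8   9  55] [349.58181818  58.27272727] [0.61092947 0.11238043 0.08225355]
dark [333  96  83  21 896] [373.00111607 106.06808036] [0.5626102  0.09684285 0.09308823]
```

View pics/crop1.png

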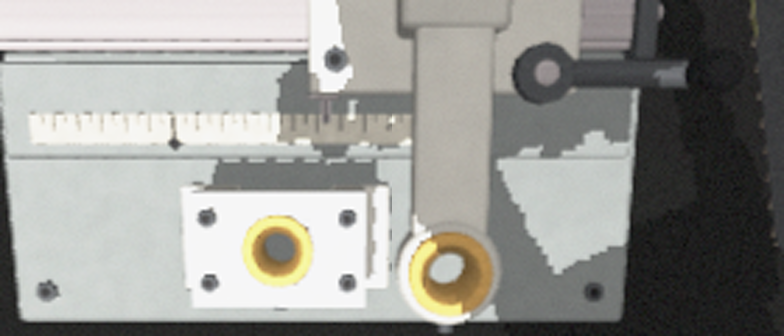

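The crop shows the index line at full-frame (212.5,126), the pointer at about (266.5,118), the lower bushing at (249.3,169.6) and the upper one at (310,176.8). I'll build the stand frame from these and compare it with the known geometry.

```bash
python3 - <<'E'
from h import *
cm,I,D=load("w1")
o=lambda u,v,z: onz(cm,(u,v),z)[:2]
e1,e2=o(157,195,.016),o(371.4,195,.016); d=e1-e2; yaw=np.arctan2(-d[0],d[1]); print("front edge",e1,e2,np.linalg.norm(d),yaw)
low=o(249.3,169.6,.067);up=o(310,176.8,.126);mk=o(212.5,126.4,.035);pt=o(266.4,119,.037);piv=o(345.5,105.5,.104);gr=o(406.4,105.3,.116)
Rz=lambda a:np.array([[np.cos(a),-np.sin(a)],[np.sin(a),np.cos(a)]])
R2=Rz(yaw); org=low-R2@[-.045,.015]
print("org",org,"mid edge pred",org+R2@[-.085,0],(e1+e2)/2)
for n,p in dict(low=low,up=up,mk=mk,pt=pt,piv=piv,gr=gr).items(): print(n,p,"stand",R2.T@(p-org))
# lateral scale: screws, block from top
E
```

```text
front edge [0.49283131 0.35871807] [0.45374602 0.08374083] 0.27774113787308796 -0.14119430784836842
org [0.55719591 0.20857504] mid edge pred [0.47304178 0.22053672] [0.47328867 0.22122945]
low [0.51475461 0.22975842] stand [-0.045  0.015]
up [0.50716871 0.16768233] stand [-0.04377471 -0.04752588]
mk [0.56684257 0.26748832] stand [0.00126005 0.05968455]
pt [0.5661755  0.20360245] stand [ 0.00959    -0.00365944]
piv [0.56709271 0.12436815] stand [ 0.02164838 -0.08197619]
gr [0.55915222 0.07072594] stand [ 0.02133574 -0.13620201]
```

The frame is consistent: predicted and measured edges agree to 0.7 mm, pivot to grip is 54.2 mm, and the bushings are 62.5 mm out of line in y, so the carriage is at about 2 mm. Next I'll open the lever.

```bash
cat >> h.py <<'E'
yaw=-.1412; R2=np.array([[np.cos(yaw),-np.sin(yaw)],[np.sin(yaw),np.cos(yaw)]]); org=np.array([.5572,.2086])
W=lambda x,y,z: np.r_[org+R2@[x,y],z]          # stand -> world
S=lambda p: R2.T@(np.asarray(p)[:2]-org)
def lev(th,py,z,px=.0215,L=.0547): # lever grip pose, pivot at stand (px,py)
    return W(px-L*np.sin(th),py-L*np.cos(th),z), down(yaw+np.pi/2-th)
def swing(t0,t1,py0,py1,z,n=9,over=0):
    for k in np.linspace(0,1,n)[1:]:
        p,q=lev(t0+(t1-t0)*k,py0+(py1-py0)*k,z); r.move_straight(p,q,speed=.06)
    s=r.read_state(); print("swing end",s["time_s"],S(s["eef_pos"]),s["contact_force"],s["grip_width"])
E
python3 - <<'E'
from h import *
p,q=lev(0,-.0818,.20); r.reach(p,q); command_gripper(.04,30)
p,q=lev(0,-.0818,.117); print(r.move_straight(p,q,speed=.12,max_force=12))
command_gripper(0.0,30); s=r.read_state(); print(s["grip_width"],s["contact_force"],s["time_s"])
swing(0,1.12,-.0818,-.0818,.117)
command_gripper(.026); 
p,q=lev(1.12,-.0818,.21); r.move_straight(p,q,speed=.2)
p=W(-.09,-.075,.30); r.reach(p,down(yaw)); shot("wrist","w2"); s=r.read_state();print(s["time_s"])
E
```

```text
False
0.012565389501550653 [-0.98202839 -0.69270069  5.03073751] 6.125
swing end 8.4583 [-0.02631433 -0.10533051] [ 3.64605585 -0.25693902  5.72885463] 0.01257397142568936
9.9917
```

View pics/w2.png

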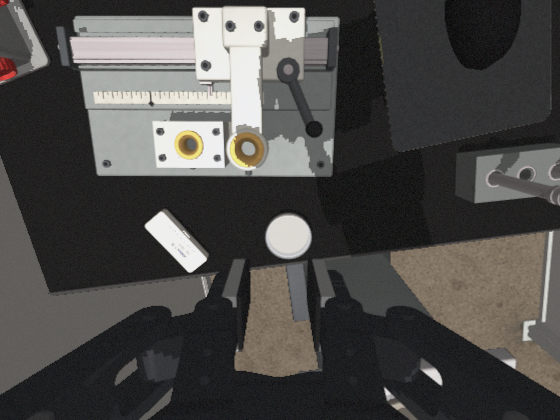

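The lever is open, with its pivot at (288,68) and grip at (314,129). The upper bushing is at (248.5,149), the pointer near (212,88) and the mark at (151,99).

```bash
cat > meas.py <<'E'
from h import *
def bush(tag,roi,z):
    cm,I,D=load(tag); hsv=cv2.cvtColor(I,cv2.COLOR_RGB2HSV); x0,y0,x1,y1=roi
    m=cv2.inRange(hsv,(12,100,60),(38,255,255)); mm=np.zeros_like(m); mm[y0:y1,x0:x1]=m[y0:y1,x0:x1]
    c,rad=cv2.minEnclosingCircle(np.argwhere(mm)[:,::-1].astype(np.float32)); w=onz(cm,c,z); return c,rad,w,S(w)
E
python3 - <<'E'
from meas import *
cm,I,D=load("w2")
for n,p in dict(low=(188.7,144.5,.067),up=(248.5,149.5,.126),mk=(151,101,.035),pt=(211.5,91,.037),piv=(288,69,.104),gr=(314,129,.116)).items():
    w=onz(cm,p[:2],p[2]); print(n,w,S(w))
print(bush("w2",(165,120,212,165),.067)); print(bush("w2",(222,120,275,175),.126))
E
```

```text
low [0.51505518 0.22966854 0.067     ] [-0.04469039  0.01492777]
up [0.50590361 0.16532229 0.126     ] [-0.04469535 -0.05006601]
mk [0.56397438 0.26826843 0.035     ] [-0.00169025  0.06002796]
pt [0.56473371 0.20243062 0.037     ] [ 0.00832696 -0.00504776]
piv [0.56614681 0.12336954 0.104     ] [ 0.02085236 -0.08312314]
gr [0.5145232  0.10808606 0.116     ] [-0.02810662 -0.10551957]
((188.5, 144.5), 14.57748031616211, array([0.5150829 , 0.22986768, 0.067     ]), array([-0.04469097,  0.01512883]))
((246.53883361816406, 149.24757385253906), 17.14602279663086, array([0.50633589, 0.16691752, 0.126     ]), array([-0.04449187, -0.04842582]))
```

```bash
python3 - <<'E'
from meas import *
q=down(yaw); x=-.003
r.reach(W(x,-.0495,.21),q); command_gripper(.040,30)
print(r.move_straight(W(x,-.0495,.130),q,speed=.12,max_force=12))
command_gripper(0,40); s=r.read_state(); print(s["grip_width"],s["contact_force"],S(s["eef_pos"]))
r.move_straight(W(x,.0152,.130),q,speed=.05); r.hold(.3)
s=r.read_state(); print(s["grip_width"],s["contact_force"],S(s["eef_pos"]))
command_gripper(.040); r.move_straight(W(x,.0152,.21),q,speed=.2)
r.reach(W(-.09,.015,.27),q); shot("wrist","w3"); print(r.read_state()["time_s"])
E
```

```text
False
0.024561183445591127 [-1.07714817  0.16019521  6.3256771 ] [-0.00240331 -0.04907571]
0.025082054088813453 [-1.72328073 -6.72337974  8.19177525] [-0.0023228   0.01366755]
15.0833
```

View pics/w3.png

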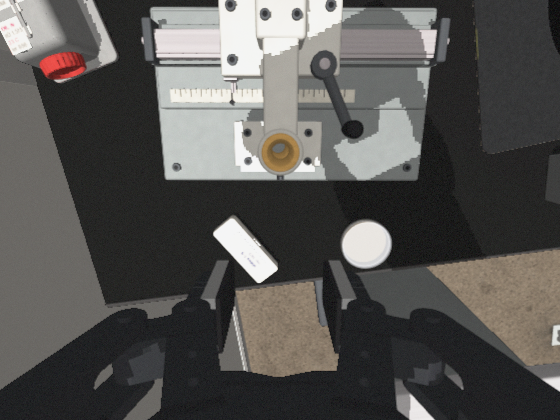

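The upper bushing now stands over the lower one, and the pointer at (232,88) is near the diamond at (233,101). I'll zoom in on that.

```bash
python3 - <<'E'
from meas import *
cm,I,D=load("w3")
cv2.imwrite("pics/crop3.png",cv2.resize(I[70:180,200:350,::-1],None,fx=5,fy=5,interpolation=2))
print(bush("w3",(250,120,310,180),.126))
for n,p in dict(mk=(233,101,.035),pt=(232.5,91,.037),piv=(324,65,.104),gr=(353,128.5,.116)).items():
    w=onz(cm,p[:2],p[2]); print(n,S(w))
E
```

```text
((279.7272644042969, 152.0), 19.014013290405273, array([0.51524142, 0.22870867, 0.126     ]), array([-0.04437092,  0.01400366]))
mk [-0.0030013   0.05939755]
pt [0.00606059 0.05930959]
piv [ 0.01955859 -0.01994045]
gr [-0.02732431 -0.04249575]
```

View pics/crop3.png

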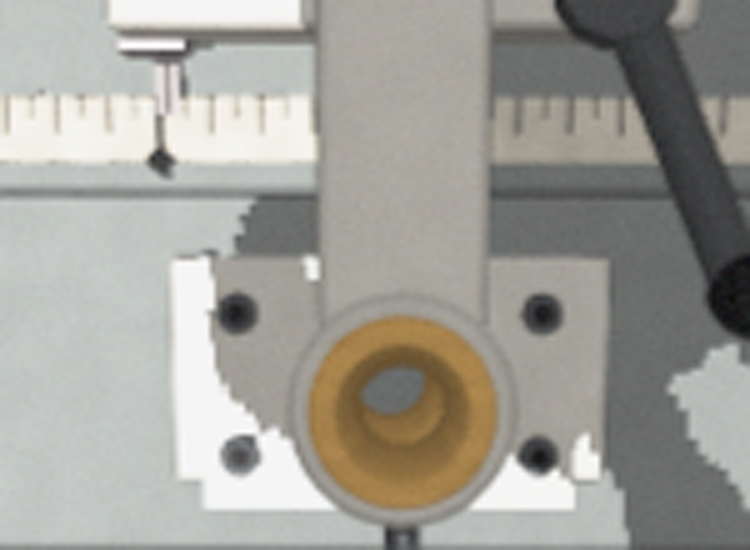

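The pointer sits about 1.7 mm short of the line, because the arm lagged under the slide load. I'll re-pinch, nudge it across and then clamp.

```bash
python3 - <<'E'
from meas import *
q=down(yaw); x=-.003
r.reach(W(x,.0137,.18),q); command_gripper(.036,30)
r.move_straight(W(x,.0137,.130),q,speed=.12,max_force=12)
command_gripper(0,40); a=S(r.read_state()["eef_pos"])
r.move_straight(W(x,.0168,.130),q,speed=.03); r.hold(.2)
s=r.read_state(); print(a,s["contact_force"],S(s["eef_pos"]))
command_gripper(.036); r.move_straight(W(x,.0155,.19),q,speed=.2)
py=.0152-.0342
p,q=lev(1.13,py,.19); r.reach(p,q); command_gripper(.026,30)
p,q=lev(1.13,py,.117); print(r.move_straight(p,q,speed=.12,max_force=12))
command_gripper(0,30); s=r.read_state(); print(s["grip_width"],s["contact_force"],S(s["eef_pos"]))
swing(1.13,-.06,py,py,.117,n=10)
command_gripper(.040); p,q=lev(-.03,py,.20); r.move_straight(p,q,speed=.2)
r.reach(W(-.09,.015,.27),down(yaw)); shot("wrist","w4"); print(r.read_state()["time_s"])
cm,I,D=load("w4")
print(bush("w4",(250,120,310,180),.126))
cv2.imwrite("pics/crop4.png",cv2.resize(I[40:180,200:400,::-1],None,fx=4,fy=4,interpolation=2))
E
```

```text
[-0.00243511  0.01385966] [-2.42471489 -4.74426567  6.7289642 ] [-0.00243432  0.01598418]
False
0.013029888941305023 [-0.98719065  1.90063595  4.53480942] [-0.02744885 -0.0420495 ]
swing end 22.2333 [ 0.02237873 -0.07357444] [-11.03850709  -0.19673641  12.49513147] 0.012324494207763697
24.825
((276.4304504394531, 153.10595703125), 18.943326950073242, array([0.51539815, 0.23103878, 0.126     ]), array([-0.04454367,  0.01633264]))
```

View pics/crop4.png

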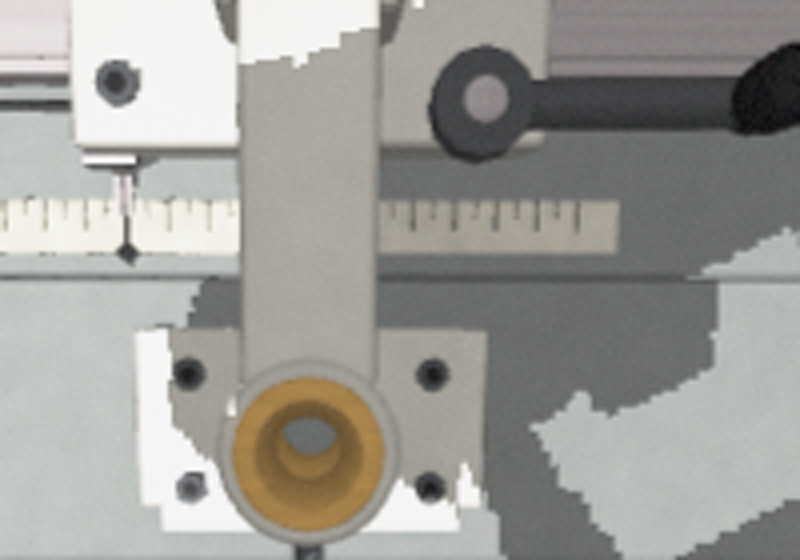

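The carriage is about 0.5 mm past the line, which is within tolerance. The lever is closed along the rail, pointing right at crop (480,100) to (770,90). Now for the rod.

```bash
python3 - <<'E'
from meas import *
command_gripper(.07)
r.reach([.36,-.09,.31],down(0)); shot("wrist","w5"); print(r.read_state()["time_s"])
cm,I,D=load("w5"); X=cloud(cm,D); z=X[...,2]
for lo,hi in((.160,.175),(.10,.115),(.038,.05)):
    m=((z>lo)&(z<hi)).astype(np.uint8); m[300:]=0
    n,l,st,ce=cv2.connectedComponentsWithStats(m)
    for i in range(1,n):
        if st[i,4]>40: print(lo,st[i],ce[i],np.nanmedian(X[l==i],0))
E
```

```text
26.5833
0.16 [547   0  13  31 243] [555.02880658  11.81069959] [ 0.50289535 -0.28022019  0.16319722]
0.16 [270 106  21  23 380] [280.06578947 116.74473684] [ 0.4322591  -0.09065434  0.16756956]
0.1 [505   0  28  24 251] [514.2310757   12.99601594] [ 0.51556812 -0.28390314  0.10970898]
0.1 [345 111  19  18 273] [354.02197802 119.72893773] [ 0.43041687 -0.15788241  0.10748853]
0.038 [ 470    0   73   96 1027] [497.99415774  49.24634859] [ 0.49836696 -0.31318311  0.04410578]
0.038 [  0  16   7  49 206] [ 1.81553398 42.83980583] [0.50615755 0.19639249 0.04086328]
0.038 [ 260   93  104   53 4176] [310.27131226 118.67792146] [ 0.43220588 -0.12525922  0.04388352]
```

View pics/w5.png

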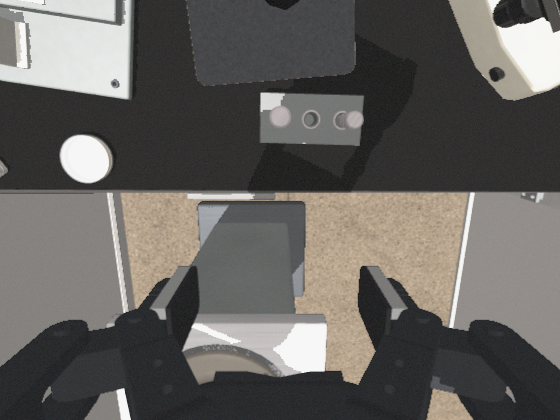

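The long rod's top is at pixel (280,117), which gives (0.432,-0.091,0.168). Its height is as expected, and it is 67 mm from the short rod (68 expected). Next I'll grasp, lift and carry it.

```bash
python3 - <<'E'
from meas import *
q=down(0); P=np.array([.4323,-.0907,0])
command_gripper(.045)
r.reach(P+[0,0,.23],q)
print(r.move_straight(P+[0,0,.156],q,speed=.12,max_force=12))
command_gripper(0,70); s=r.read_state(); print(s["grip_width"],s["contact_force"],s["eef_pos"])
r.move_straight(P+[0,0,.31],q,speed=.1); s=r.read_state(); print(s["grip_width"],s["contact_force"],s["eef_pos"])
r.reach(W(-.0447,.0155,.31),down(yaw)); r.hold(.3)
shot("side","s2"); shot("wrist","w6"); s=r.read_state(); print(s["time_s"],S(s["eef_pos"]),s["contact_force"])
a=cv2.imread("pics/w6.png")[0:420,150:400]; b=cv2.imread("pics/s2.png")[60:270,130:330]
cv2.imwrite("pics/c6.png",cv2.hconcat([cv2.resize(a,(357,600)),cv2.resize(b,(430,600))]))
E
```

```text
False
0.014436455529835614 [-0.12712449  0.69674367  6.88197043] [ 0.43287837 -0.09087364  0.1568841 ]
0.014124392552473199 [-0.77519432 -0.1792889  -1.53987879] [ 0.43207776 -0.09062989  0.30946571]
31.9583 [-0.04452007  0.01504642] [ 0.39132083  0.52494768 -1.95881025]
```

View pics/c6.png

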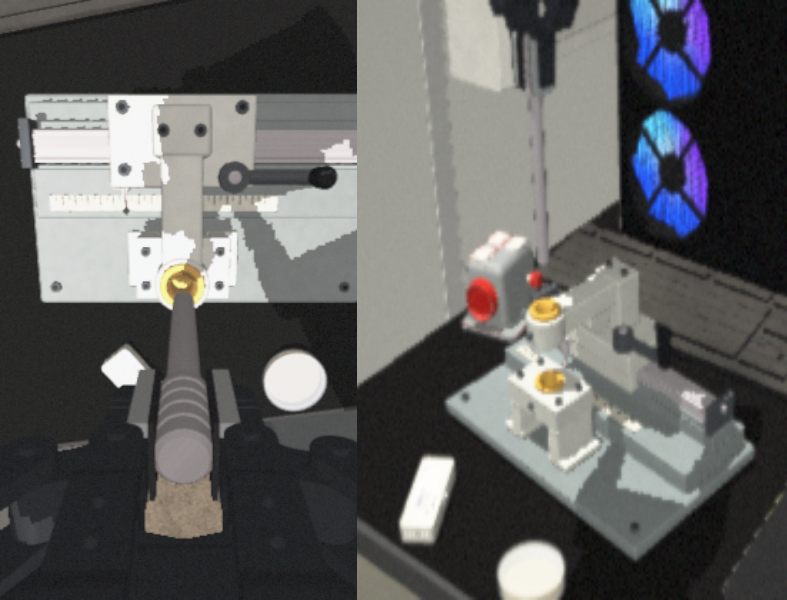

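The rod hangs upright in the fingers, foot over the upper bushing at crop (183,290). I'll lower it under force guard, stopping part-way to check.

```bash
python3 - <<'E'
from meas import *
cm,I,D=load("w6"); s=r.read_state(); p=s["eef_pos"]
print("expected foot px",proj(cm,[p[0],p[1],p[2]-.149]),"top",proj(cm,[p[0],p[1],p[2]+.011]))
q=down(yaw)
for z in (.270,.245,.225,.205,.180):   # foot = z-.149
    hit=r.move_straight(W(-.0449,.0156,z),q,speed=.05,max_force=10)
    s=r.read_state(); print(z,hit,S(s["eef_pos"]),s["eef_pos"][2],s["contact_force"],s["torque"],s["time_s"])
    if hit: break
shot("wrist","w7"); shot("side","s3")
E
```

```text
expected foot px [[278.30591192 209.70833081]] top [[278.68408321 321.92768704]]
0.27 False [-0.0447244   0.01568169] 0.27035202652838014 [-0.00514171 -0.35748835 -1.70526601] [ 0.00358895  0.00458265 -0.01518153] 32.9083
0.245 False [-0.04490426  0.01560693] 0.24495265990364717 [-0.56846779 -0.3784767  -0.64212024] [-0.02235153 -0.00266887  0.02988613] 33.5583
0.225 False [-0.04496505  0.01554729] 0.22477689906091503 [ 0.22476097  0.08173333 -0.3285054 ] [ 0.02786333  0.02456865 -0.00742697] 34.1083
0.205 False [-0.04496061  0.01554886] 0.20479113124642587 [ 0.44277864 -0.04800282 -1.06156425] [-0.02816874 -0.04080803  0.02713993] 34.6583
0.18 False [-0.04491426  0.01557704] 0.17991060782082063 [-0.09588395 -0.84862782 -1.45057659] [ 0.02332264  0.00504233 -0.01975091] 35.3083
```

It went in with no contact force. The foot should be at about 31 mm, which I'll check in the side view.

```bash
python3 - <<'E'
from h import *
cm,I,D=load("s3"); print(proj(cm,[W(-.045,.015,z) for z in(.067,.046,.031,.016)]), r.read_state()["grip_width"])
a=cv2.imread("pics/s3.png")[120:270,150:330]; b=cv2.imread("pics/w7.png")[0:400,100:460]
cv2.imwrite("pics/c7.png",cv2.hconcat([cv2.resize(a,(480,400),interpolation=2),cv2.resize(b,(320,400))]))
E
```

```text
[[219.93700649 191.66921242]
 [220.56457214 200.228728  ]
 [221.00721336 206.22575069]
 [221.44517601 212.12721317]] 0.01436688487791691
```

View pics/c7.png

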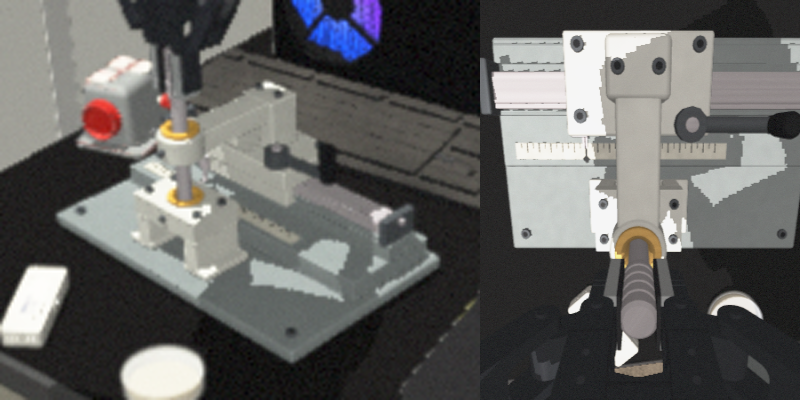

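The rod passes through both bushings, visible at crop (180,160) and (187,195). The lever is clamped at right, the pointer is at the mark, and nothing else was disturbed. Handing in.

```bash
python3 - <<'E'
from h import *
r.hold(.3); r.finish_job(); s=r.read_state(); print(s["time_s"],s["grip_width"],s["contact_force"],S(s["eef_pos"]),s["eef_pos"][2])
E
```

```text
the job is handed in; nothing more can be done
the job is handed in; nothing more can be done
```

The job is handed in, after about 36 s of the 72 s allowed; the system gives no verdict. I opened the lever to about 1.14 rad, slid the carriage to the index line and swung the lever fully back. I then lifted the long rod out of its block and lowered it through both bushings. It is still held by its head.

**Last checks before hand-in:**
- **Carriage:** the pointer is about 0.5 mm past the mark by image, against a 2.5 mm tolerance. The first slide stopped about 1.7 mm short, so I nudged it across before clamping.
- **Upper bushing:** one colour-blob measurement put it 1.3 mm off in y rather than 0.5 mm. The rod went through both bushings at the 0.5 mm position with less than 2 N of force, so I trust the smaller figure.
- **Lever:** it lies along the rail, closed, by image only; I had no joint reading.
- **Rod:** the fingers hold at 14.4 mm opening, a little under the 16 mm head because the pads read narrow. Residual force is below 2 N.
- **Rod foot:** it works out at about 31 mm above the desk from the lift geometry. The foot itself was hidden under the bridge, so I did not see it directly.
- **Other objects:** the dish and mailer show no sign of having moved in the last pictures. The short rod was not checked again after I lifted the long one, but nothing came near it.

I viewed 11 pictures, one over the budget.

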